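# Zero the bench photometer on the blank

### The job

Get the photometer ready and zero it, working with the fingertips only and gripping nothing: push the cell-changer rod fully in, push the compartment lid down until it is fully shut, and only then press the wide bar key at the foot of the keypad and let it go. Push gently, press none of the small keys, and leave the bottle, the beaker and the cuvette rack standing where they are.

Things in the scene. Friction and masses are not known exactly. Their poses are not given: they have to be found in the camera images.
- photometer: White photometer, fixed, 320 deep (x), 440 wide (y), deck 125 high. Origin: centre of underside, on the bench. x points from its front to its back, y to its left seen from the front, z up; front faces the robot (yaw within 0.15). Front wall x = -160. Compartment and lid front left, keypad front right (y -215 to -15), display hump behind it (x -30 to 150, 172 high). Deck behind the lid: 134 high.
- changer (a joint): Cell-changer rod, m: 0 = fully in (end stop), grows as it is pulled out towards the front, at most 0.042. It slides along the photometer's x axis with about 2.5 N of friction and stays where it is left.
- knob (a point): Centre of the rod's black round knob (cylinder along the photometer's x axis, 22 diameter, 22 long), 85 above the bench. Its front end face is 11 in front of this point, and 28 in front of the front wall when the rod is fully in. It moves with the rod; pushing the front face along the photometer's +x drives the rod in.
- lid (a joint): Lid of the sample compartment, rad: 0 = shut, lying flat on the deck; 1.5 = fully open, almost upright. The hinge has a stiff friction (0.18 N m): the lid stays at any angle where it is left and must be pushed all the way.
- lid_hinge (a point): Middle of the lid's hinge line, fixed on the photometer at (-37, 112.5, 126) in its frame; the hinge line runs along the photometer's y axis, at the rear edge of the lid.
- lid_tab (a point): Centre of the finger tab (60 wide, 10 long, 7 thick) on the lid's front edge; moves with the lid. The lid is a shallow white cap 120 long from hinge to front edge, 155 wide, 22 thick; its underside passes through the hinge line, its outer (top) face is 22 above. Shut, the tab is 125 in front of the hinge and 132 above the bench, the lid's top 148.
- bar_key (a joint): Wide bar key, m: 0 = up, 0.0035 = fully down; a spring brings it back (about 4 N fully down).
- bar_key_top (a point): Centre of the top face of the wide bar key, the lowest key of the keypad (60 along the photometer's y, 24 up the slope, standing 7 proud of the panel), about 101 above the bench. The panel rises 15 degrees towards the back. The key moves square to the panel.
- small_keys: The field of 15 small keys (17 by 13 each, 3 rows of 5, standing 5 proud) higher up the slope: 53 up the slope by 125 wide. Origin: its centre on the panel. The gap between the bar key and the lowest row is 23 up the slope.
- bottle: White plastic reagent bottle with black cap, standing, 64 diameter, 150 high, to the left of the rod. Origin: centre of the underside.
- beaker: Clear glass cup, 68 diameter, 85 high, standing in front of the keypad. Origin: centre of the underside.
- cuvette_rack: Grey block 36 by 84, 22 high, with clear cuvettes up to 45 high, beside the photometer's left side. Origin: centre of the underside.
Mind the look-alikes: they are no part of the job. What is meant by the cuvette_rack is not turquoise, and is the smaller of those in its own colour. Several things look just like the beaker: the one meant starts nearest to the robot's base.

How it is judged:
By the outcome, as a careful person would: the job done as asked, in the order asked, and still so for the second after the job is handed in, with the robot touching nothing.
It also fails if it takes over 56 s, if anything falls off the work surface, if the arm or the gripper's body presses on something with over 40 N, if the wrist force passes 120 N, or if a joint passes its speed limit or range.

### The arm

A 6-joint arm with a two-finger parallel gripper is mounted at the origin on the work surface. World frame = base frame: x ahead of the robot, y to its left, z up, the work surface at z = 0. Lengths are in m, angles in rad, forces in N, time in s.
With the tool pointing down it reaches from about 0.25 to 0.775 m from the base axis. Payload 4 kg.
Tool frame: the origin (TCP) lies midway between the tips of the shut fingers; the grasp point (between the pads) lies grip_point_offset behind it (grip_point_offset is the distance from the TCP to the grasp point, in m); z points along the fingers, y is the line along which they close (so a half turn about z gives the same grasp; the last joint's range is limited). The gripper opens to 94 mm and grips with 3 to 60 N. Pads are 16 mm wide; open, the fingers measure 119 mm over their backs; the gripper's body (75 mm by 177 mm) begins 78 mm behind the grasp point.
Start: joints at [1.02, 0.087, 1.371, -0, 1.684, -0.103], TCP at [0.238, 0.496, 0.206] pointing down, gripper open.
Joint ranges: [-3.1, 3.1], [-0.76, 2.03], [0.27, 2.55], [-1.08, 4.22], [0.17, 2.65], [-2.57, 2.57]. Speed limits (rad/s): [2.79, 2.79, 3.14, 3.14, 3.14, 3.14].

### API

Orientations are given as [roll, pitch, yaw] about the fixed x, y, z axes, in that order (R = Rz(yaw) Ry(pitch) Rx(roll)).
In Python, from bench import * gives the robot as it stands. The module is installed in compiled form; this text tells all that it offers.
- The arm moves only by the tool apply_moves, never from a script. Its argument "commands" is a list of rows, each a list of 7 numbers: the turn, a rotation vector about the world's x, y, z in rad, then the shift along the world's x, y, z in m, then the opening in per cent of the stroke, from 0 (shut) to 100 (fully open). In form: [[ax, ay, az, x, y, z, jaw], ...]. A call has exactly 5 rows; each row is the pose to reach, as a shift and turn from the pose commanded when the call began; what a row does not reach only later rows make up. A row lasts 1/10 s, in which the tool goes at most 50 mm and 8.59 degrees, less where a joint would pass 70% of its speed; a pose out of reach is approached as far as the arm can. A call with a gripper value outside its range is refused whole. The fingers move at their own pace and stop on an object; the grip force is fixed at half the most. Time passes only in rows, so rows that repeat a pose let the fingers close, or fill a call up. It gives the time, the measured TCP pose, the force, the opening and the grip force at its end, in the units of the state.
- get_obs(): the state, without advancing time (a new reading comes with each control period).
- snapshot(name): name is "scene" or "top"; returns a dict with "pixels" (420x560x3 uint8, red, green, blue), "vertical_fov" (degrees; the focal length in pixels is half the picture's height over the tangent of half this angle, whatever the lens; pixels are square), "cx", "cy" (the principal point, pixels), "rvec" (rotation vector, rad) and "tvec" (3), from world to camera coordinates, as OpenCV has them. Camera axes: x right, y down, z forward; pixel columns grow to the right and rows downward; lengths in m; the calibration is good to about 2 mm. A picture is of the moment at which its call begins. There is no depth.
- close_job(): hands the job in; it is judged then, once.
Trained networks look in the newest picture that a camera, given by its name, has taken for a name from the list of things; names that differ only in an ending like _2 or _b are one class to them, and where a whole thing is asked for, a point or a joint stands for the part that bears it (a point fixed in the world has none). Each returns a list of dicts, best first, with "score" (0 to 1); they miss things now and then, are a little off and sometimes report something else, mostly with a low value. They report only what shows in the picture. A call takes as long as a camera call. They do not tell look-alikes from the thing itself.
- masks_of(camera, query): "mask" (420x560 bool, what is visible of it) and "extent" ([left, top, right, bottom] in pixels, round what is visible of it).
- place_of(camera, query): "pixel" ([column, row] in pixels: a listed point, or the origin of a listed thing).
The state is a dict: "time": time; "joint_positions": joint angles; "qvel": joint speeds; "joint_torque": joint torques, N m; "tool_pos": TCP position; "ee_rot": TCP orientation; "wrist_force": force on the tool from outside, world axes, zero at the start; "wrist_torque": the same for the moment, N m; "width": finger opening in m; "finger_force": force on a finger pad.
Only numpy, scipy, OpenCV 4.12 (cv2) and the standard library are available. Lean on these libraries where they do the work, as an engineer would, in place of code of your own. Each camera call takes 0.05 s, during which the arm holds its last target. There are 200 camera calls.

## Working session

There is one attempt and no reset: what is moved stays moved. The work goes in short steps, Python scripts to look and compute and a tool call to move; the robot and the scene stay as the last step left them, time stands still between calls to the robot, and variables do not carry over. Pictures are saved under pics/ and viewed, at most 10 in all, crops included, and the job is handed in when it is done.

Besides the shell and the picture viewer there is one more tool, called after ">>>" as name(argument=value, ...) on one line, values as JSON. apply_moves: Moves the arm, as the interface text tells. Its arguments: {"type":"object","properties":{"commands":{"type":"array"}},"required":["commands"]}

```bash
mkdir -p pics
cat > h.py <<'E'
from bench import *
import numpy as np, cv2
def cam(s):
    f=s["pixels"].shape[0]/2/np.tan(np.radians(s["vertical_fov"])/2)
    K=np.array([[f,0,s["cx"]],[0,f,s["cy"]],[0,0,1]])
    R=cv2.Rodrigues(np.array(s["rvec"],float))[0]
    return K,R,np.array(s["tvec"],float).reshape(3)
def at_z(c,px,z):
    K,R,t=c; d=R.T@np.linalg.solve(K,[px[0],px[1],1]); o=-R.T@t
    return o+d*(z-o[2])/d[2]
def proj(c,P):
    K,R,t=c; q=(R@np.atleast_2d(P).T).T+t; q=(K@q.T).T
    return q[:,:2]/q[:,2:]
E
cat > a.py <<'E'
from h import *
Z=dict(photometer=0,knob=.085,lid_hinge=.126,lid_tab=.15,bar_key_top=.101,small_keys=.11,bottle=0,beaker=0,cuvette_rack=0)
for n in("scene","top"):
    s=snapshot(n);c=cam(s);cv2.imwrite(f"pics/{n}0.png",s["pixels"][:,:,::-1])
    print(n,"cam",(-c[1].T@c[2]).round(3),"f",c[0][0,0])
    for k,z in Z.items():
        for r in place_of(n,k)[:4]: print(k,round(r["score"],2),np.round(r["pixel"],1),at_z(c,r["pixel"],z).round(3))
print(get_obs()["tool_pos"],get_obs()["ee_rot"],get_obs()["time"])
E
python3 a.py
```

```text
scene cam [1.097 0.198 0.924] f 379.3559140280771
knob 0.41 [303.8 187.1] [0.466 0.038 0.085]
lid_hinge 0.93 [289.3 230.7] [0.637 0.054 0.126]
lid_tab 0.82 [292.3 188.5] [0.529 0.024 0.15 ]
bar_key_top 0.58 [217.8 187.1] [ 0.559 -0.179  0.101]
small_keys 0.58 [209.3 204.4] [ 0.624 -0.172  0.11 ]
bottle 0.77 [346.7 211.6] [0.445 0.169 0.   ]
beaker 0.77 [248.2 184.5] [ 0.452 -0.142 -0.   ]
beaker 0.71 [194.9 165.1] [ 0.438 -0.332  0.   ]
beaker 0.66 [160.4 203.8] [ 0.608 -0.359  0.   ]
cuvette_rack 0.97 [407.  316.8] [0.7   0.389 0.   ]
cuvette_rack 0.89 [350.8 303.1] [0.713 0.249 0.   ]
cuvette_rack 0.69 [358.5 263.6] [0.599 0.241 0.   ]
top cam [0.475 0.015 1.227] f 447.80551443901027
photometer 0.86 [306.7 177.2] [ 0.682 -0.054  0.   ]
knob 0.86 [267.2 251.4] [0.476 0.049 0.085]
lid_hinge 0.77 [263.9 185.8] [0.637 0.059 0.126]
lid_hinge 0.39 [221.  261.3] [0.449 0.16  0.126]
lid_tab 0.73 [266.  195.4] [0.61  0.053 0.15 ]
lid_tab 0.25 [342.1 265.1] [ 0.447 -0.132  0.15 ]
bar_key_top 0.8 [354.7 220.8] [ 0.556 -0.17   0.101]
small_keys 0.97 [357.6 198.9] [ 0.611 -0.176  0.11 ]
bottle 0.93 [222.  265.2] [0.436 0.173 0.   ]
bottle 0.44 [355.9 222.2] [ 0.56 -0.19  0.  ]
beaker 0.8 [419.4 207.4] [ 0.604 -0.364  0.   ]
beaker 0.79 [406.  270.3] [ 0.432 -0.325  0.   ]
beaker 0.7 [338.8 262.7] [ 0.449 -0.144  0.   ]
cuvette_rack 0.82 [195.5 209.9] [0.585 0.251 0.   ]
cuvette_rack 0.65 [194.9 165. ] [0.711 0.258 0.   ]
cuvette_rack 0.6 [147.5 165.8] [0.706 0.39  0.   ]
[0.23813825 0.49579535 0.20551481] [ 3.14147240e+00 -6.83634338e-06  2.69383594e+00] 1.0
```

View pics/scene0.png

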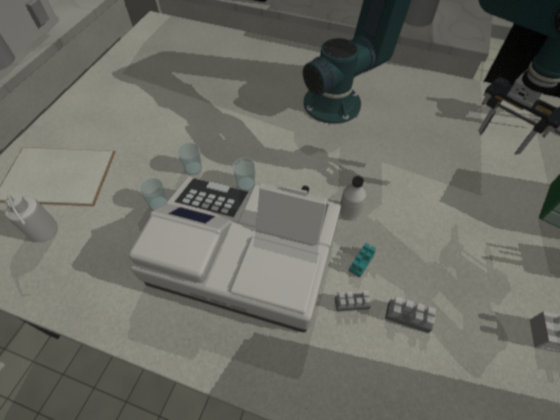

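View pics/top0.png

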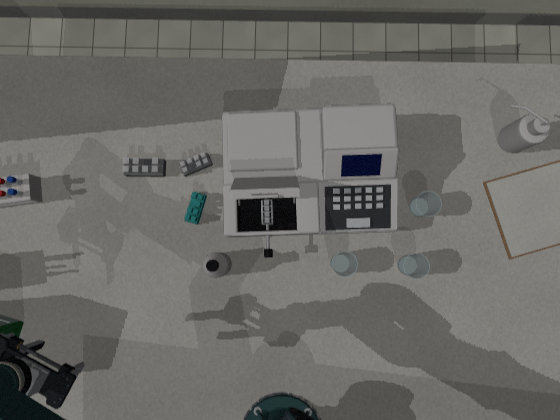

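The scene view shows the photometer with its lid nearly upright (tab about (292,188)), the knob at (304,188) partly hidden, and the bottle at (347,212). The top view shows the knob at (268,253), bar key (358,223), beakers (344,264), (413,265) and (425,204), and racks: grey small (195,162), grey large (144,166) and turquoise (195,207). I'll fit the photometer pose and overlay it on a crop.

```bash
cat > fit.py <<'E'
from h import *
from scipy.optimize import least_squares
cs={};im={}
for n in("scene","top"):
    s=snapshot(n);cs[n]=cam(s);im[n]=s["pixels"][:,:,::-1].copy()
def W(p,L):
    L=np.atleast_2d(L);c,s=np.cos(p[2]),np.sin(p[2])
    return np.c_[p[0]+c*L[:,0]-s*L[:,1],p[1]+s*L[:,0]+c*L[:,1],L[:,2]]
def pts(p):
    a=p[3];c15,s15=np.cos(.2618),np.sin(.2618)
    # tab centre local wrt hinge: 0.125 fwd, 0.006 up
    tab=[-.037-.125*np.cos(a)+.006*np.sin(a),.1125,.126+.125*np.sin(a)+.006*np.cos(a)]
    k=[-.160-.017-p[4],p[5],.085]
    b=np.array([p[6],p[7],.101]); sk=b+[.0615*c15+.007*s15,0,.0615*s15-.007*c15]
    return dict(photometer=[0,0,0],lid_hinge=[-.037,.1125,.126],lid_tab=tab,knob=k,bar_key_top=b,small_keys=sk)
obs=[]
for n in cs:
    for k in pts(np.zeros(8)):
        r=place_of(n,k)
        if r and r[0]["score"]>.35: obs.append((n,k,r[0]["pixel"]))
def res(p):
    P=pts(p);o=[]
    for n,k,px in obs:o+=list((proj(cs[n],W(p,P[k]))[0]-px))
    return np.r_[o,(p[7]+.115)*300]
if __name__=="__main__":
    r=least_squares(res,[.68,-.05,.03,1.3,.03,.1,-.13,-.115],loss="soft_l1");p=r.x
    print(p.round(4)); 
    for (n,k,_),e in zip(obs,res(p)[:-1].reshape(-1,2)):print(n,k,e.round(1))
    P=pts(p)
    for k in P:print(k,W(p,P[k])[0].round(4))
    np.save("p.npy",p)
    box={"top":(205,95,215,185,3.3),"scene":(125,150,230,175,3.3)}
    outs=[]
    for n in cs:
        x,y,w,h,f=box[n];I=cv2.resize(im[n][y:y+h,x:x+w],None,fx=f,fy=f,interpolation=cv2.INTER_CUBIC)
        def ln(L,col):
            q=((proj(cs[n],W(p,L))+.5-[x,y])*f).astype(int);cv2.polylines(I,[q],True,col,1)
        ln([[-.16,-.22,0],[-.16,.22,0],[.16,.22,0],[.16,-.22,0]],(0,0,255))
        ln([[-.16,-.0,.125],[-.16,.22,.125],[.16,.22,.134],[.16,0,.134]],(0,255,0))
        for k in P:
            q=((proj(cs[n],W(p,P[k]))[0]+.5-[x,y])*f).astype(int);cv2.circle(I,tuple(map(int,q)),4,(255,0,255),1)
        cv2.imwrite(f"pics/{n}_fit.png",I)
E
python3 fit.py
```

```text
[ 0.6817 -0.0543  0.029   1.168   0.0289  0.1061 -0.1295 -0.1179]
scene photometer [-0.5 -2.1]
scene lid_hinge [-0.2  2.7]
scene lid_tab [2.1 1.4]
scene knob [-0.5 -1. ]
scene bar_key_top [0.6 0.2]
scene small_keys [2.3 0.5]
top photometer [-2.9 -0.6]
top lid_hinge [70.5 19.8]
top lid_tab [1.5 0.2]
top knob [-0.7 -0.4]
top bar_key_top [ 1.9 -0.1]
photometer [ 0.6817 -0.0543  0.    ]
lid_hinge [0.6414 0.0571 0.126 ]
lid_tab [0.598  0.0558 0.2434]
knob [0.4728 0.0459 0.085 ]
bar_key_top [ 0.5557 -0.1759  0.101 ]
small_keys [ 0.6168 -0.1741  0.1102]
```

View pics/top_fit.png

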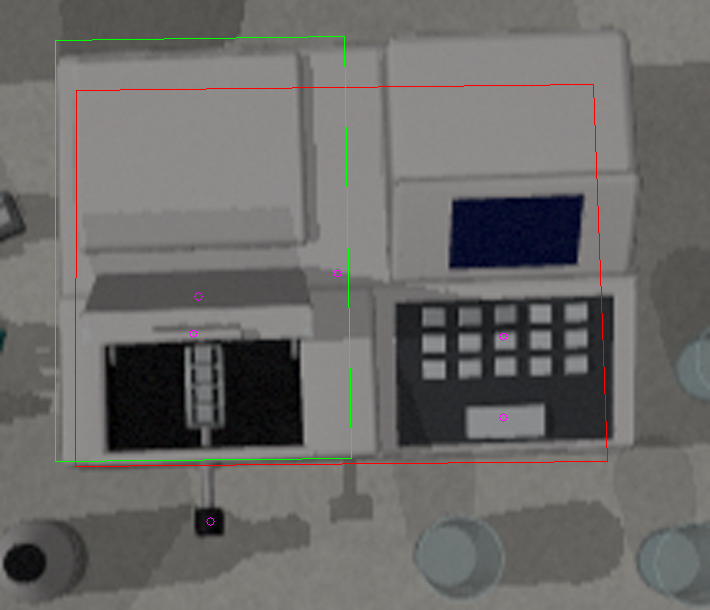

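View pics/scene_fit.png

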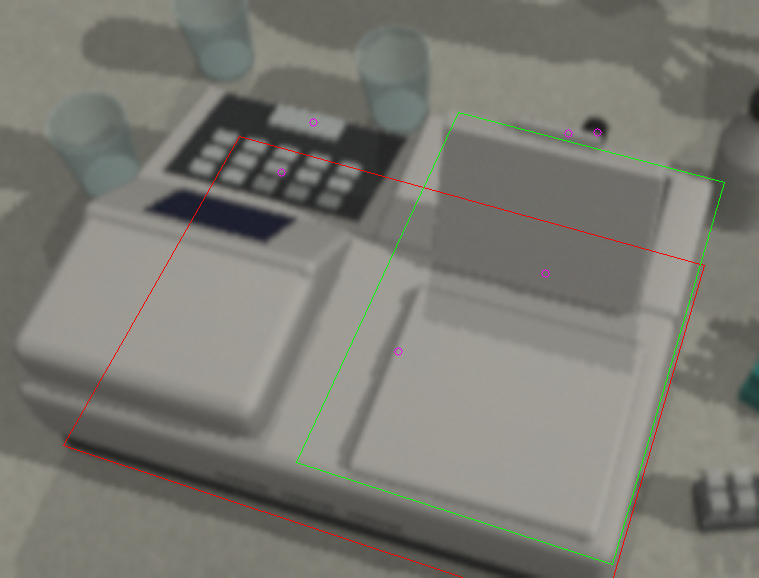

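The top crop shows the bar key at (506,421), the knob at (210,521), the beaker in front of the keypad at (458,558) and the bottle cap at (25,562). The scene crop shows the raised lid, with the knob at (596,130) behind it; the fit agrees to about 5 mm.

Candidates, from the top view:
- **Knob:** only (268,253). The shape at (310,245) is its shadow.
- **Wide key:** only (358,223).
- **Beakers:** (344,264) is the one meant; (413,265) and (425,204) are look-alikes.
- **Racks:** (195,162) is the one meant; (144,166) is larger and (195,207) is turquoise. I stay away from all of them.

First I shut the fingers and move in front of the knob.

>>> apply_moves(commands=[[0,0,0.12,0.017,-0.045,0.01,0],[0,0,0.24,0.034,-0.09,0.02,0],[0,0,0.36,0.051,-0.135,0.02,0],[0,0,0.477,0.068,-0.18,0.02,0],[0,0,0.477,0.085,-0.225,0.02,0]])

```text
time: 2.2
tool_pos: [0.3234, 0.2692, 0.2258]
ee_rot: [3.141, 0.001, -3.11]
wrist_force: [1.0, 0.2, 0.2]
width: 0.0573
finger_force: 0.0
```

>>> apply_moves(commands=[[0,0,0,0.017,-0.045,0,0],[0,0,0,0.034,-0.09,0,0],[0,0,0,0.051,-0.135,0,0],[0,0,0,0.068,-0.18,0,0],[0,0,0,0.08,-0.225,0,0]])

```text
time: 2.7
tool_pos: [0.4037, 0.0438, 0.2258]
ee_rot: [3.141, 0.001, -3.113]
wrist_force: [0.9, -0.7, -0.5]
width: 0.0174
finger_force: 0.0
```

>>> apply_moves(commands=[[0,0,0,0.003,0.002,-0.03,0],[0,0,0,0.005,0.002,-0.07,0],[0,0,0,0.008,0.002,-0.11,0],[0,0,0,0.012,0.002,-0.146,0],[0,0,0,0.012,0.002,-0.146,0]])

```text
time: 3.2
tool_pos: [0.411, 0.0477, 0.0744]
ee_rot: [3.141, -0.011, -3.113]
wrist_force: [-0.1, 0.5, -0.4]
width: 0.0002
finger_force: 0.0
```

Run:
```python
from h import *
a=[]
for n,(x,y,w,h) in {"top":(205,190,120,95),"scene":(255,140,120,95)}.items():
    I=snapshot(n)["pixels"][:,:,::-1][y:y+h,x:x+w];a.append(cv2.resize(I,(390,309),interpolation=cv2.INTER_CUBIC))
cv2.imwrite("pics/knob.png",np.hstack(a));print(get_obs()["tool_pos"],get_obs()["wrist_force"])
```

```text
[0.41505047 0.04778029 0.0799386 ] [ 0.28083788 -0.14959068  0.42228579]
```

View pics/knob.png

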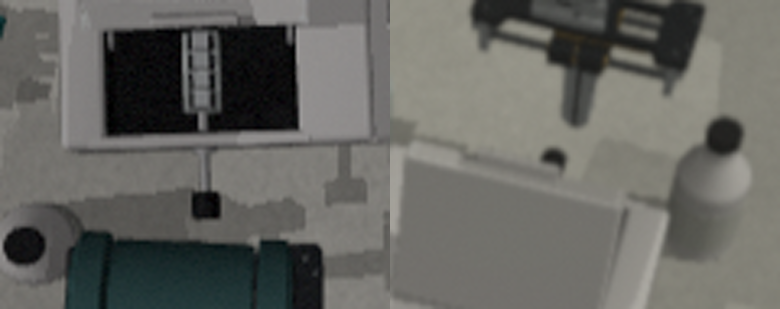

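The crop shows the shut fingers in line with and in front of the knob (top crop (206,205)), clear of the bottle. Now I push slowly.

>>> apply_moves(commands=[[0,0,0,0.015,-0.002,0.002,0],[0,0,0,0.03,-0.002,0.002,0],[0,0,0,0.038,-0.001,0.002,0],[0,0,0,0.044,-0.001,0.002,0],[0,0,0,0.05,-0.001,0.002,0]])

```text
time: 3.8
tool_pos: [0.4654, 0.0471, 0.0827]
ee_rot: [3.141, 0.0, -3.112]
wrist_force: [-4.1, 0.0, 1.5]
width: 0.0001
finger_force: 1.5
```

>>> apply_moves(commands=[[0,0,0,0.003,0,0,0],[0,0,0,0.006,0,0,0],[0,0,0,0.009,0,0,0],[0,0,0,0.012,0,0,0],[0,0,0,0.014,0,0,0]])

```text
time: 4.3
tool_pos: [0.4792, 0.0471, 0.0813]
ee_rot: [3.141, -0.0, -3.112]
wrist_force: [-2.1, 1.3, 0.8]
width: 0.0004
finger_force: 1.3
```

>>> apply_moves(commands=[[0,0,0,0.002,0,0,0],[0,0,0,0.004,0,0,0],[0,0,0,0.005,0,0,0],[0,0,0,0.006,0,0,0],[0,0,0,0.007,0,0,0]])

```text
time: 4.8
tool_pos: [0.4801, 0.0472, 0.0813]
ee_rot: [3.141, -0.015, -3.112]
wrist_force: [-19.5, 1.4, 14.2]
width: 0.0004
finger_force: 9.8
```

>>> apply_moves(commands=[[0,0,0,0.001,0,0,0],[0,0,0,0.002,0,0,0],[0,0,0,0.003,0,0,0],[0,0,0,0.003,0,0,0],[0,0,0,0.003,0,0,0]])

```text
time: 5.3
tool_pos: [0.4802, 0.0472, 0.0813]
ee_rot: [3.141, -0.021, -3.112]
wrist_force: [-25.3, 1.0, 18.9]
width: 0.0003
finger_force: 12.8
```

The rod has reached its end stop. Next I retreat, rise and check.

>>> apply_moves(commands=[[0,0,0,-0.02,0,0,0],[0,0,0,-0.05,0,0,0],[0,0,0,-0.06,0,0.04,0],[0,0,0,-0.06,0,0.08,0],[0,0,0,-0.06,0,0.12,0]])

```text
time: 5.8
tool_pos: [0.4292, 0.0463, 0.2025]
ee_rot: [-3.141, 0.002, -3.113]
wrist_force: [0.2, -0.6, -0.2]
width: 0.0003
finger_force: 0.0
```

>>> apply_moves(commands=[[0,0,0,0,0,0.045,0],[0,0,0,0,0,0.09,0],[0,0,0,0.045,0.002,0.1,0],[0,0,0,0.09,0.005,0.1,0],[0,0,0,0.135,0.007,0.1,0]])

```text
time: 6.3
tool_pos: [0.567, 0.0535, 0.303]
ee_rot: [-3.141, 0.006, -3.113]
wrist_force: [0.7, 0.1, -0.4]
width: 0.0008
finger_force: 0.0
```

>>> apply_moves(commands=[[0,0,0,0.035,0.002,0,0],[0,0,0,0.07,0.003,0,0],[0,0,0,0.105,0.003,0,0],[0,0,0,0.12,0.003,0,0],[0,0,0,0.12,0.003,0,0]])

```text
time: 6.8
tool_pos: [0.6866, 0.0561, 0.2986]
ee_rot: [-3.141, -0.001, -3.113]
wrist_force: [-0.6, -0.2, -0.2]
width: 0.0006
finger_force: 0.0
```

Run:
```python
from h import *
a=[]
for n,(x,y,w,h) in {"top":(205,170,120,95),"scene":(235,110,150,119)}.items():
    I=snapshot(n)["pixels"][:,:,::-1][y:y+h,x:x+w];a.append(cv2.resize(I,(390,309),interpolation=cv2.INTER_CUBIC))
cv2.imwrite("pics/lid.png",np.hstack(a));print(get_obs()["tool_pos"],get_obs()["wrist_force"])
```

```text
[0.68459219 0.05646837 0.30081824] [ 0.18509756 -0.08757212 -0.60115909]
```

View pics/lid.png

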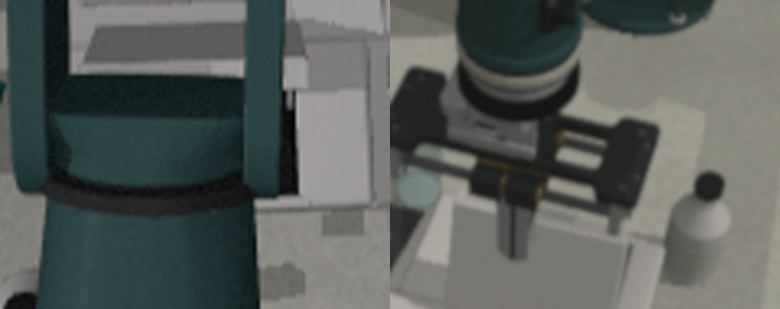

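The scene crop shows the shut fingers (515,235) in line with the lid, above and behind its top edge. I go down behind the lid and push it forward.

>>> apply_moves(commands=[[0,0,0,0,0,-0.03,0],[0,0,0,0,0,-0.06,0],[0,0,0,0,0,-0.085,0],[0,0,0,-0.015,0,-0.087,0],[0,0,0,-0.03,0,-0.087,0]])

```text
time: 7.4
tool_pos: [0.6523, 0.0567, 0.2132]
ee_rot: [-3.141, -0.002, -3.112]
wrist_force: [0.3, -1.1, 1.8]
width: 0.0005
finger_force: 0.0
```

>>> apply_moves(commands=[[0,0,0,-0.008,0,0,0],[0,0,0,-0.016,0,0,0],[0,0,0,-0.024,0,0,0],[0,0,0,-0.032,0,0,0],[0,0,0,-0.037,0,0,0]])

```text
time: 7.9
tool_pos: [0.617, 0.0567, 0.215]
ee_rot: [-3.142, 0.002, -3.112]
wrist_force: [2.1, 0.7, 0.0]
width: 0.0004
finger_force: 0.7
```

>>> apply_moves(commands=[[0,0,0,-0.008,0,-0.003,0],[0,0,0,-0.016,0,-0.008,0],[0,0,0,-0.024,-0.001,-0.013,0],[0,0,0,-0.031,-0.001,-0.019,0],[0,0,0,-0.037,-0.001,-0.025,0]])

```text
time: 8.4
tool_pos: [0.5794, 0.0554, 0.1893]
ee_rot: [-3.141, -0.0, -3.113]
wrist_force: [0.0, -0.6, 2.5]
width: 0.0003
finger_force: 0.8
```

>>> apply_moves(commands=[[0,0,0,-0.006,0,-0.007,0],[0,0,0,-0.011,0,-0.014,0],[0,0,0,-0.016,0,-0.022,0],[0,0,0,-0.019,0,-0.03,0],[0,0,0,-0.022,0,-0.037,0]])

```text
time: 8.9
tool_pos: [0.5577, 0.0559, 0.1515]
ee_rot: [3.141, -0.001, -3.112]
wrist_force: [0.6, -0.3, 2.1]
width: 0.0005
finger_force: 0.5
```

>>> apply_moves(commands=[[0,0,0,0,0,-0.002,0],[0,0,0,0,0,-0.004,0],[0,0,0,0,0,-0.006,0],[0,0,0,0,0,-0.007,0],[0,0,0,0,0,-0.007,0]])

```text
time: 9.4
tool_pos: [0.5575, 0.056, 0.1482]
ee_rot: [3.141, -0.0, -3.112]
wrist_force: [-5.7, 0.8, 10.3]
width: 0.0003
finger_force: 5.0
```

The lid is shut (stop at 148 mm). I rise and move over the bar key.

>>> apply_moves(commands=[[0,0,0,0,0,0.03,0],[0,0,0,0,0,0.055,0],[0,0,0,0,-0.045,0.06,0],[0,0,0,0,-0.09,0.06,0],[0,0,0,-0.001,-0.135,0.06,0]])

```text
time: 9.9
tool_pos: [0.5577, -0.0801, 0.2061]
ee_rot: [3.142, 0.002, -3.111]
wrist_force: [1.2, -0.6, 0.1]
width: 0.0006
finger_force: 0.0
```

>>> apply_moves(commands=[[0,0,0,-0.001,-0.04,0,0],[0,0,0,-0.001,-0.08,0,0],[0,0,0,-0.002,-0.098,0,0],[0,0,0,-0.002,-0.098,-0.03,0],[0,0,0,-0.002,-0.098,-0.05,0]])

```text
time: 10.4
tool_pos: [0.5553, -0.1773, 0.1544]
ee_rot: [3.14, 0.0, -3.113]
wrist_force: [-0.7, 0.0, -0.7]
width: 0.0005
finger_force: 0.0
```

Run:
```python
from h import *
a=[]
for n,(x,y,w,h) in {"top":(205,160,150,119),"scene":(180,150,120,95)}.items():
    s=snapshot(n);I=s["pixels"][:,:,::-1].copy();c=cam(s)
    print(n,proj(c,[get_obs()["tool_pos"]]).round(1),proj(c,[[.5545,-.177,.101]]).round(1))
    for k,z in dict(lid_tab=.132,bar_key_top=.101,knob=.085,beaker=0,bottle=0).items():
        for r in place_of(n,k)[:3]:print(k,round(r["score"],2),np.round(r["pixel"],1),at_z(c,r["pixel"],z).round(3))
    a.append(cv2.resize(I[y:y+h,x:x+w],(390,309),interpolation=cv2.INTER_CUBIC))
cv2.imwrite("pics/key.png",np.hstack(a));print(get_obs()["tool_pos"],get_obs()["wrist_force"])
```

```text
top [[360.5 220.7]] [[357.5 221.6]]
lid_tab 0.84 [266.9 235.3] [0.515 0.049 0.132]
lid_tab 0.58 [220.4 264.6] [0.441 0.16  0.132]
bar_key_top 0.56 [355.7 224.5] [ 0.547 -0.173  0.101]
bar_key_top 0.45 [266.9 233.2] [0.521 0.05  0.101]
knob 0.61 [267.7 241.6] [0.5   0.048 0.085]
beaker 0.62 [406.1 266.2] [ 0.443 -0.326  0.   ]
beaker 0.58 [340.4 263. ] [ 0.448 -0.148  0.   ]
bottle 0.81 [221.8 262.3] [0.444 0.174 0.   ]
scene [[216.1 173.3]] [[219.3 186.1]]
lid_tab 0.65 [299.5 187.8] [0.508 0.037 0.132]
bar_key_top 0.58 [250.1 179. ] [ 0.503 -0.107  0.101]
bar_key_top 0.51 [218.9 186.3] [ 0.555 -0.178  0.101]
beaker 0.84 [194.9 163.7] [ 0.433 -0.335  0.   ]
beaker 0.82 [248.3 182.8] [ 0.445 -0.144  0.   ]
beaker 0.62 [162.5 202.2] [ 0.601 -0.356  0.   ]
bottle 0.59 [348.1 212.3] [0.446 0.173 0.   ]
[ 0.55550063 -0.17720159  0.15629041] [ 0.83569726  0.39540997 -0.42248726]
```

View pics/key.png

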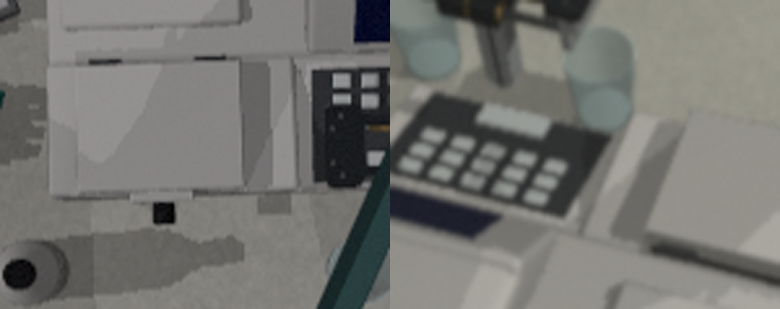

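Lid shut flat, knob in at crop (163,212), bottle and beaker unmoved, and the fingertip (505,80) stands over the bar key (513,120). Now the press.

>>> apply_moves(commands=[[0,0,0,-0.001,-0.001,-0.02,0],[0,0,0,-0.001,-0.001,-0.038,0],[0,0,0,-0.001,-0.001,-0.046,0],[0,0,0,-0.001,-0.001,-0.05,0],[0,0,0,-0.001,-0.001,-0.052,0]])

```text
time: 11.5
tool_pos: [0.5542, -0.1781, 0.1037]
ee_rot: [3.141, -0.0, -3.112]
wrist_force: [-1.2, 1.2, 0.7]
width: 0.0007
finger_force: 0.5
```

>>> apply_moves(commands=[[0,0,0,0,0,-0.001,0],[0,0,0,0,0,-0.002,0],[0,0,0,0,0,-0.003,0],[0,0,0,0,0,-0.004,0],[0,0,0,0,0,-0.004,0]])

```text
time: 12.0
tool_pos: [0.5549, -0.1782, 0.1005]
ee_rot: [-3.141, 0.002, -3.112]
wrist_force: [0.4, 1.2, 4.6]
width: 0.0003
finger_force: 2.1
```

>>> apply_moves(commands=[[0,0,0,0,0,-0.001,0],[0,0,0,0,0,-0.002,0],[0,0,0,0,0,-0.003,0],[0,0,0,0,0,-0.003,0],[0,0,0,0,0,-0.003,0]])

```text
time: 12.5
tool_pos: [0.5552, -0.1782, 0.0998]
ee_rot: [-3.141, 0.004, -3.112]
wrist_force: [-3.0, 3.0, 12.8]
width: 0.0007
finger_force: 6.2
```

The key is bottomed; I release it and rise clear.

>>> apply_moves(commands=[[0,0,0,0,0,0.01,0],[0,0,0,0,0,0.04,0],[0,0,0,0,0,0.08,0],[0,0,0,-0.02,0,0.12,0],[0,0,0,-0.06,0,0.15,0]])

```text
time: 13.0
tool_pos: [0.4951, -0.1788, 0.2479]
ee_rot: [-3.14, 0.002, -3.111]
wrist_force: [0.7, -1.2, 0.2]
width: 0.0007
finger_force: 0.0
```

>>> apply_moves(commands=[[0,0,0,-0.04,0,0.02,0],[0,0,0,-0.08,0,0.02,0],[0,0,0,-0.12,0,0.02,0],[0,0,0,-0.12,0,0.02,0],[0,0,0,-0.12,0,0.02,0]])

```text
time: 13.5
tool_pos: [0.374, -0.1785, 0.2666]
ee_rot: [-3.141, 0.001, -3.114]
wrist_force: [0.8, -0.3, -0.2]
width: 0.0006
finger_force: 0.0
```

Run:
```python
from h import *
a=[]
for n,(x,y,w,h) in {"top":(205,160,150,119),"scene":(180,140,190,150)}.items():
    I=snapshot(n)["pixels"][:,:,::-1]
    a.append(cv2.resize(I[y:y+h,x:x+w],(390,309),interpolation=cv2.INTER_CUBIC))
cv2.imwrite("pics/end.png",np.hstack(a));print(get_obs()["tool_pos"],get_obs()["wrist_force"])
```

```text
[ 0.37487701 -0.17842446  0.26611261] [-0.00621056  0.21655701 -0.361741  ]
```

View pics/end.png

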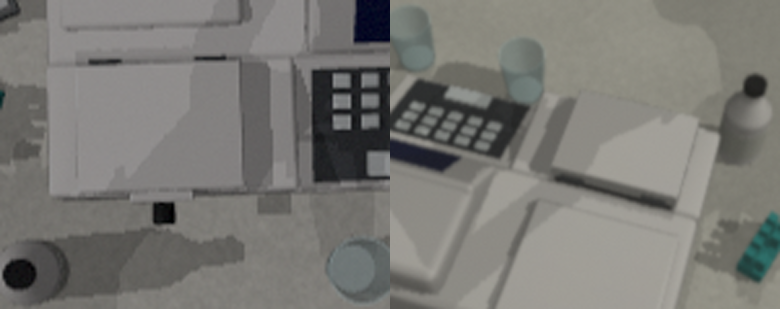

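The lid lies flat, the knob is in at crop (163,212), and the bottle and beaker are in place. I hand the job in.

```bash
python3 -c "
from bench import *
print(close_job())"
```

```text
the job is handed in; nothing more can be done
None
```

I pushed the rod in to its stop, shut the lid, then pressed the bar key to its stop and released it; no small key was touched, the bottle and beaker stayed put, the arm kept away from the cuvette rack, and the job was handed in at about 13.6 s.

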